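Present the tall tube to the carousel's reader and hold it there

TASK

Take the black bar knob in the middle of the sprung sample carousel and turn the carousel until the one tall tube stands squarely in front of the reader's window. The spring drives the carousel back when it is let go, so hold it still there while the tube is read, for a good two seconds, and finish while still holding the knob: do not let go. Do not touch the tubes, keep them all standing in their cups, and leave the things round the carousel where they are.

Things in the scene. Friction and masses are not known exactly. Their poses are not given: they have to be found in the camera images.
- stand: Fixed stand: round grey foot, 200 mm in diameter; origin at the centre of its underside, on the table and on the carousel's axis; z up. Its -x axis points to the front, where a white box-shaped reader head (34 x 54 mm, top 99 mm above the table) stands on a flat arm, centre 158 mm from the axis, its window looking inward at the cups.
- window_spot (a point): The point in front of the reader's window where the tall tube is to stand: 95 mm from the carousel's axis towards the front, 75 mm above the table, fixed to the stand. Its axes are the stand's.
- rotor (a joint): Angle of the steel turntable from its rest, rad, 0 when let go, growing counterclockwise as seen from above, stops at -1.7 and +1.7. A torsion spring of 0.10 N m per rad drives it back to 0. It needs no more than 1.25 rad either way.
- knob (a point): Middle of the black bar knob, fixed to the turntable, on the axis, 154 mm above the table. Bar 50 mm long along this point's x axis, 14 mm thick along y, 36 mm high (136 to 172 mm above the table), on a flange 40 mm in diameter. Turntable: disc 236 mm in diameter, top 36 mm above the table, nine evenly spaced cups (30 mm outside, 24 mm high), centres 95 mm from the axis.
- tall_mid (a point): Centre, half-way up, of the tall tube: plain white, 100 mm high, body 20 mm in diameter, flat flange 30 mm in diameter near the top. It stands loose in one of the four cups nearest the front (two on either side), with 2 mm of play all round; its foot is 39 mm and its top 139 mm above the table. Every other tube on the carousel is a shorter vial.
- short_1_mid (a point): Centre, half-way up, of one of the five short capped vials, 23 mm in diameter and 72 mm high, loose in a cup of the carousel (which one varies); leave it standing there.
- short_2_mid (a point): Centre, half-way up, of one of the five short capped vials, 23 mm in diameter and 72 mm high, loose in a cup of the carousel (which one varies); leave it standing there.
- short_3_mid (a point): Centre, half-way up, of one of the five short capped vials, 23 mm in diameter and 72 mm high, loose in a cup of the carousel (which one varies); leave it standing there.
- short_4_mid (a point): Centre, half-way up, of one of the five short capped vials, 23 mm in diameter and 72 mm high, loose in a cup of the carousel (which one varies); leave it standing there.
- short_5_mid (a point): Centre, half-way up, of one of the five short capped vials, 23 mm in diameter and 72 mm high, loose in a cup of the carousel (which one varies); leave it standing there.
- tape_roll: Bystander: roll of tape lying flat, 100 mm in diameter, 25 mm high; origin at the centre of its underside.
- timer: Bystander: round white timer at the back corner next to the gap between the tables, 68 mm in diameter, 46 mm high; origin at the centre of its underside.
- gauze_b: Bystander: stack of gauze, 80 x 80 x 12 mm; origin at the centre of its underside.
Mind the look-alikes: they are no part of the job. Leave any purple look-alike of the part that bears tall_mid alone.

How it is judged:
By the outcome, as a careful person would: the job done as asked, in the order asked, and still so for the second after the job is handed in, while the arm keeps its last pose, push and grip.
It also fails if it takes over 32 s, if anything falls off the work surface, if the arm or the gripper's body presses on something with over 40 N, if the wrist force passes 120 N, or if a joint passes its speed limit or range.

ROBOT

A 6-joint arm with a two-finger parallel gripper is mounted at the origin on a cart in front of the work surface, level with it; the furniture and walls round the work are solid. World frame = base frame: x ahead of the robot, y to its left, z up, the work surface at z = 0. Lengths are in mm, angles in degrees, forces in N, time in s.
With the tool pointing down it reaches from about 400 to 825 mm from the base axis. Payload 7 kg.
Tool frame: the origin (TCP) lies at the very end of the fingers, on their centre line; the grasp point (between the pads) lies env.hold_point_z behind it (env.hold_point_z is the distance from the TCP to the grasp point, in mm); z points along the fingers, y is the line along which they close (so a half turn about z gives the same grasp; the last joint's range is limited). The gripper opens to 88 mm and grips with 3 to 60 N. Pads are 19 mm wide; open, the fingers measure 130 mm over their backs; the gripper's body (78 mm by 193 mm) begins 47 mm behind the grasp point.
Start: joints at [80.907, 20.546, 0.682, 0, -70.136, -16.507], TCP at [291.66, 608.711, 226.561] pointing down, gripper open.
Joint ranges: [-176.03, 176.03], [-82.01, 121.73], [-58.28, 71.71], [-173.87, 95.51], [-174.79, -0.11], [-173.66, 173.66]. Speed limits (degrees/s): [136.94, 136.94, 172.46, 180, 180, 180].

INTERFACE

Orientations are given as a 3x3 rotation matrix whose columns are the frame's x, y, z axes.
In Python, from rig import env gives the robot as it stands. The module is installed in compiled form; this text tells all that it offers. Calls block until the motion is done:
- env.move_ptp(position, orientation): joint-space move of the TCP to a pose.
- env.line_to(position, speed=150, ori=None, until_force=None): straight line of the TCP; ori=None keeps the orientation; speed is the mean speed in mm/s. With until_force (N) it stops when the force on the tool has changed by that much, and returns True; else False.
- env.movej(angles): joint-space move.
- env.open_gripper() and env.gripper_close(strength=None): open the fingers fully, or close them until they stop; strength is the grip in N (None keeps the last).
- env.sleep(seconds).
- env.solve_ik(position, orientation): joint angles nearest the present ones, or None.
- env.observe(): the state.
- env.camera(name): name is "scene" or "side" or "wrist"; returns the picture (384x512x3 uint8, blue, green, red); there is no depth.
- env.camera_info(name): a dict with "K" (3x3 intrinsics, pixels), "position" and "rotation" of the camera in the world. Camera axes: x right, y down, z forward; pixel columns grow to the right and rows downward; lengths in mm; the calibration is good to about 2 mm. A picture is of the moment at which its call begins: read the wrist's pose just before it. camera_info takes no time and is no camera call; for the wrist camera it gives the pose at the moment of the call.
A pose or a line that the arm cannot do raises env.PlanningError and nothing moves.
- env.sign_off(): hands the job in; it is judged then, once.
The state is a dict: "time": time; "q": joint angles; "dq": joint speeds; "effort": joint torques, N m; "tool_pos": TCP position; "tcp_rot": TCP orientation; "contact_force": force on the tool from outside, world axes, zero at the start; "torque": the same for the moment, N m; "opening": finger opening in mm; "gripper_force": force on a finger pad.
Only numpy, scipy, OpenCV 4.12 (cv2) and the standard library are available. Lean on these libraries where they do the work, as an engineer would, in place of code of your own. Each camera call takes 0.05 s, during which the arm holds its last target. There are 200 camera calls.

## Working session

There is one attempt and no reset: what is moved stays moved. The work goes in short steps, each a Python script; the robot and the scene stay as the last script left them, time stands still between calls to the robot, and variables do not carry over. Pictures are saved under pics/ and viewed, at most 10 in all, crops included, and the job is handed in when it is done.

```bash
mkdir -p pics; python3 - <<'E'
from rig import env
import cv2,numpy as np
for n in("scene","side","wrist"):
    i=env.camera_info(n);print(n,np.round(i["K"],1).tolist(),np.round(i["position"],1),np.round(i["rotation"],3).tolist())
    cv2.imwrite(f"pics/{n}0.png",env.camera(n))
s=env.observe();print(s["time"],s["tcp_rot"],env.hold_point_z,s["opening"])
E
```

```text
scene [[405.2, 0.0, 250.2], [0.0, 405.2, 188.7], [0.0, 0.0, 1.0]] [182.2 235.1 903.7] [[-0.811, -0.453, 0.37], [-0.585, 0.609, -0.536], [0.018, -0.651, -0.759]]
side [[431.1, 0.0, 254.4], [0.0, 431.1, 197.1], [0.0, 0.0, 1.0]] [463.7 460.  662.4] [[-0.995, -0.046, 0.092], [-0.102, 0.561, -0.821], [-0.014, -0.826, -0.563]]
wrist [[306.8, 0.0, 257.3], [0.0, 306.8, 191.2], [0.0, 0.0, 1.0]] [363.4 573.5 382.8] [[-0.432, -0.862, -0.266], [-0.902, 0.413, 0.126], [0.001, 0.294, -0.956]]
0.15 [[ 9.01829109e-01 -4.32092670e-01 -4.27747174e-04]
 [-4.32092863e-01 -9.01828330e-01 -1.19195361e-03]
 [ 1.29279899e-04  1.25976497e-03 -9.99999198e-01]] 18.8 87.70861103310583
```

View pics/scene0.png

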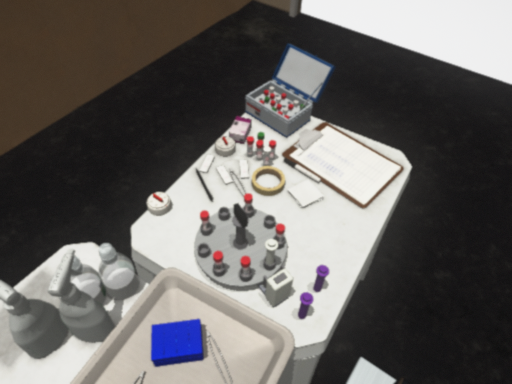

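View pics/side0.png

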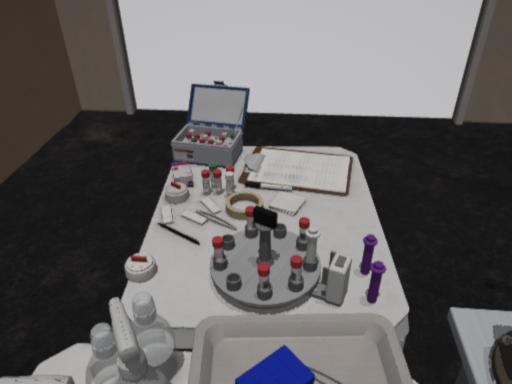

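Both views show the carousel (scene ≈(240,243), side ≈(265,262)), the white tall tube at side (312,247), the reader at side (338,277) and the knob at side (265,217). I'll enlarge both.

```bash
python3 - <<'E'
import cv2
a=cv2.imread("pics/side0.png")[195:311,200:360];cv2.imwrite("pics/sidec.png",cv2.resize(a,None,fx=5,fy=5,interpolation=cv2.INTER_CUBIC))
a=cv2.imread("pics/scene0.png")[185:305,180:340];cv2.imwrite("pics/scenec.png",cv2.resize(a,None,fx=5,fy=5,interpolation=cv2.INTER_CUBIC))
E
```

```text
(no output)
```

View pics/sidec.png

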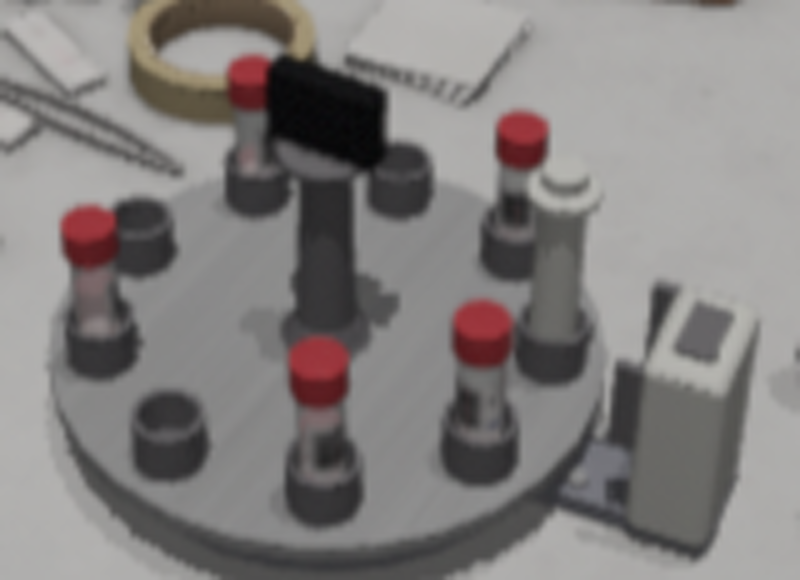

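View pics/scenec.png

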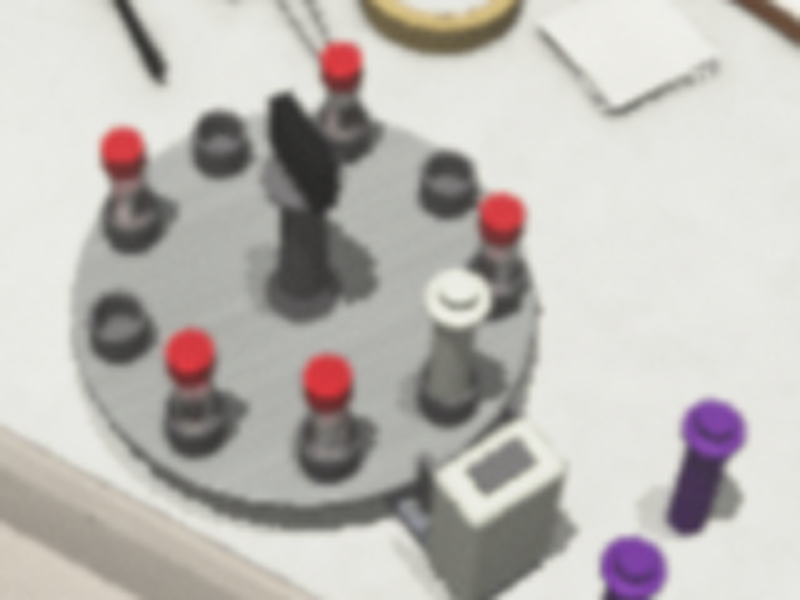

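The crops show nine cups, the tall tube at side crop (568,172) and scene crop (458,287), and the reader top at (706,328) and (500,468). Next I fit the axis, the cup phase, the reader direction and the bar.

```bash
cat > h.py <<'E'
import numpy as np,cv2
from rig import env
def proj(i,P):
    p=(np.atleast_2d(P)-i["position"])@np.array(i["rotation"]);p=p@np.array(i["K"]).T
    return p[:,:2]/p[:,2:]
def ray(i,uv,z):
    d=np.array(i["rotation"])@np.linalg.solve(i["K"],[uv[0],uv[1],1]);o=np.array(i["position"])
    return o+d*(z-o[2])/d[2]
E
python3 - <<'E'
from h import *
from scipy.optimize import least_squares
S=np.array([(568,172),(482,318),(319,355),(171,415),(89,222),(143,215),(252,70),(401,160),(522,127)])/5+[200,195]
C=np.array([(458,287),(327,370),(190,345),(121,315),(123,142),(221,135),(342,57),(448,175),(502,208)])/5+[180,185]
z=np.array([139,111,111,60,111,60,111,60,111.])
si,sc=env.camera_info("side"),env.camera_info("scene")
def pts(p):
    a=p[2]-np.radians(40)*np.arange(9);return np.c_[p[0]+95*np.cos(a),p[1]+95*np.sin(a),z]
def f(p):return np.r_[(proj(si,pts(p))-S),(proj(sc,pts(p))-C)].ravel()
g0=ray(sc,(240,246),36)
best=min((least_squares(f,[g0[0],g0[1],t],loss="soft_l1") for t in np.arange(0,6.3,.7)),key=lambda r:r.cost)
x=best.x;print(x[:2],np.degrees(x[2])%360,best.cost);print(np.round(f(x).reshape(-1,2),1).tolist())
for i,uv in((si,(200+706/5,195+328/5)),(sc,(180+500/5,185+468/5))):
    d=ray(i,uv,99)[:2]-x[:2];print("reader",d+x[:2],np.hypot(*d),np.degrees(np.arctan2(d[1],d[0]))%360)
# bar outlines: project for angles
for i,n in((si,"side"),(sc,"scene")):
  for uv in ([(275,62),(383,97)],[(283,95),(325,160)])[n=="scene"]:
    o=[200,195] if n=="side" else [180,185]
    print(n,ray(i,np.array(uv)/5+o,172)[:2]-x[:2])
print(np.hypot(*x[:2]))
E
```

```text
[ 518.71065001 -215.27798975] 173.88013116252387 7.175986659691702
[[-0.3, -1.0], [0.9, 0.1], [0.7, 0.5], [-0.8, -0.7], [0.4, -1.0], [-0.8, -0.3], [0.5, -1.3], [-0.0, -0.6], [0.3, -0.6], [-0.2, 0.1], [0.2, 1.7], [-0.6, 1.2], [-1.2, -0.1], [-0.2, 0.5], [-0.5, -0.9], [0.2, -0.1], [0.0, -0.6], [-0.3, 1.1]]
reader [ 369.46981296 -161.95026026] 158.4824096823371 160.3368367813271
reader [ 369.31088539 -161.17021843] 158.89600556694634 160.09124846704538
side [20.35878939 -4.3672532 ]
side [-22.97111702  14.95838808]
scene [ 18.17596624 -10.32997375]
scene [-19.38745668   8.16297098]
561.6096075635776
```

The fit is good: reader at radius 158.5 mm (158 expected), direction 160.2°, tall tube at 173.9°, and bar at about 155°. Next I check how high the bottles near the swing path are, then go high over the knob and look.

```bash
cat >> h.py <<'E'
def R(t):
    t=np.radians(t);y=np.array([np.cos(t),np.sin(t),0]);z=np.array([0,0,-1.]);return np.c_[np.cross(y,z),y,z]
E
python3 - <<'E'
from h import *
si,sc=env.camera_info("side"),env.camera_info("scene")
for uv in((68,255),(107,247)):print(ray(sc,uv,250)[:2],ray(sc,uv,100)[:2])
s=env.observe();p=s["tool_pos"].copy() if hasattr(s["tool_pos"],"copy") else np.array(s["tool_pos"])
c=np.array([518.7,-215.3])
qs={}
for t in(65,245):
    q=env.solve_ik([*c,270],R(t));q2=env.solve_ik([*c,140],R(t-14));print(t,np.round(q,1),None if q2 is None else np.round(q2,1));qs[t]=q
env.line_to([p[0],p[1],400],speed=300)
t=min((k for k in qs if qs[k] is not None),key=lambda k:abs(qs[k][5]))
env.move_ptp([*c,400],R(t));env.line_to([*c,270],speed=250)
i=env.camera_info("wrist");im=env.camera("wrist")
np.savez("w1.npz",**{k:np.array(i[k]) for k in("K","position","rotation")})
cv2.imwrite("pics/w1.png",im);s=env.observe();print(t,s["time"],np.round(s["tool_pos"],1),proj(i,[[*c,172],[*c,36]]))
E
```

```text
[676.5593896  105.05411598] [789.99787387  75.22106368]
[632.33676274  50.86726379] [735.62709362   8.59948007]
65 [  -2.6    8.4  -10.     0.   -71.7 -112.4] [  -2.6   14.1  -20.6    0.   -55.3 -126.4]
245 [ -2.6   8.4 -10.    0.  -71.7  67.6] [ -2.6  14.1 -20.6   0.  -55.3  53.6]
245 4.5917 [ 519.9 -215.5  272. ] [[256.95691516 193.32267185]
 [257.08196827 161.97778464]]
```

View pics/w1.png

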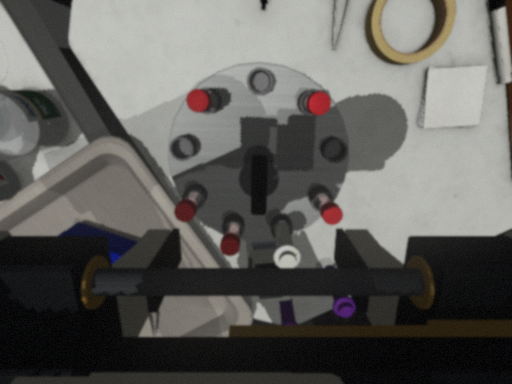

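The wrist view shows the bar nearly vertical at (258,155–215), as expected, and the tall tube top at (287,257). I'll take a brightened crop for the bar's exact angle and position.

```bash
python3 - <<'E'
import cv2,numpy as np
a=cv2.imread("pics/w1.png")[130:270,180:350].astype(float)
a=(255*(a/255)**.5).astype('uint8')
cv2.imwrite("pics/w1c.png",cv2.resize(a,None,fx=4.2,fy=4.2,interpolation=cv2.INTER_CUBIC))
E
```

```text
(no output)
```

View pics/w1c.png

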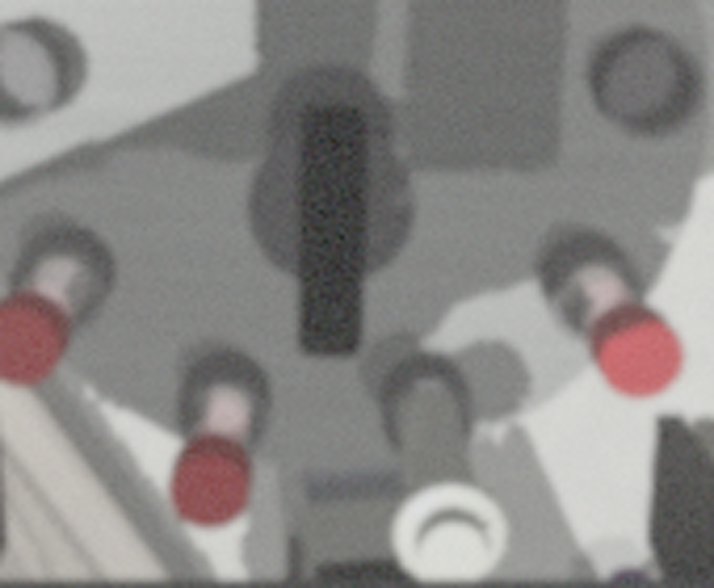

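```bash
python3 - <<'E'
from h import *
i=dict(np.load("w1.npz"));c=np.array([518.7,-215.3])
f=lambda u,v,z:ray(i,(180+u/4.2,130+v/4.2),z)[:2]
for nm,u,v,z in(("near",330,353,172),("farbot",334,106,136),("tall",449,530,139),("nearL",301,340,172),("nearR",359,340,172)):
    p=f(u,v,z);d=p-c;print(nm,p,np.hypot(*d),np.degrees(np.arctan2(d[1],d[0]))%360)
n=f(330,353,172);b=f(334,106,136);print("mid",(n+b)/2,np.hypot(*(n-b)),np.degrees(np.arctan2(*(n-b)[::-1]))%360)
E
```

```text
near [ 500.47223065 -208.4040734 ] 19.488596129440133 159.27737562922533
farbot [ 542.25385323 -228.9478618 ] 27.2221992791265 329.9106147989486
tall [ 432.95399955 -210.18453379] 85.89845509539367 176.58587405496468
nearL [ 505.75063316 -204.06384792] 17.144597252960224 139.0518578920097
nearR [ 500.5548293  -215.23101057] 18.145301853503785 179.7821577889777
mid [ 521.36304194 -218.6759676 ] 46.55911540170141 153.81691440876483
```

Wrist and fixed cameras agree to within a few mm: axis about (519.5,-216.5), bar about 154.5°. That is good enough to grip and then recentre by force.

```bash
python3 - <<'E'
from h import *
c=[519.5,-216.5]
env.line_to([*c,143],speed=100,ori=R(244.5),until_force=8)
s=env.observe();print(s["time"],np.round(s["tool_pos"],1),np.round(s["contact_force"],1))
env.gripper_close(25)
s=env.observe();print(s["time"],s["opening"],s["gripper_force"],np.round(s["tool_pos"],1),np.round(s["contact_force"],1),np.round(s["torque"],2))
cv2.imwrite("pics/side1.png",env.camera("side"));cv2.imwrite("pics/scene1.png",env.camera("scene"))
E
```

```text
6.0083 [ 519.9 -216.6  143.6] [-1.1 -0.6  0.6]
7.15 14.325842642334136 24.987166821956635 [ 519.3 -216.7  143. ] [-0.2 -2.2  0.3] [-0.83  0.18 -0.05]
```

Held cleanly at 14.3 mm opening with low force. I turn it by -13.7° in small steps and look.

```bash
python3 - <<'E'
from h import *
c=[519.5,-216.5,143]
for t in np.linspace(244.5,244.5-13.7,6)[1:]:
    env.movej(env.solve_ik(c,R(t)))
env.sleep(.4)
s=env.observe();print(s["time"],s["opening"],np.round(s["tool_pos"],1),np.round(s["contact_force"],1),np.round(s["torque"],2),np.degrees(np.arctan2(*np.array(s["tcp_rot"])[:2,1][::-1])))
cv2.imwrite("pics/side2.png",env.camera("side"));cv2.imwrite("pics/scene2.png",env.camera("scene"))
a=cv2.imread("pics/side2.png")[205:311,250:360];b=cv2.imread("pics/scene2.png")[205:311,220:330]
cv2.imwrite("pics/c2.png",cv2.resize(np.hstack([a,b]),None,fx=3.6,fy=3.6,interpolation=cv2.INTER_CUBIC))
E
```

```text
8.9 13.291511098292114 [ 519.6 -216.4  143. ] [-0.2 -1.2 -0.2] [-0.37 -0.02  0.02] -129.17138961154183
```

View pics/c2.png

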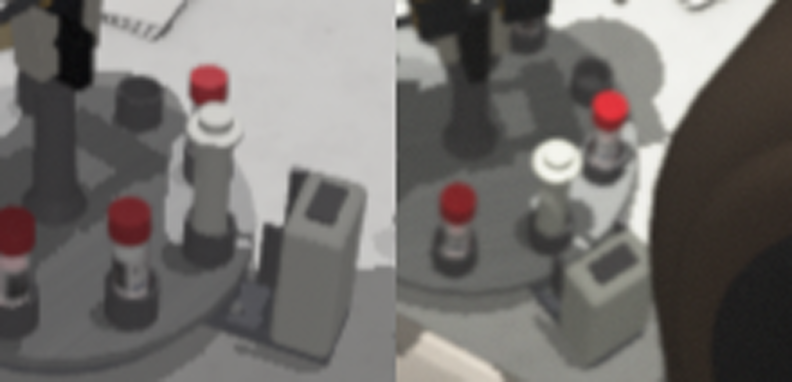

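The tall tube has moved towards the window: top now at side (310,236) and scene (264.7,248.6). I'll compute its angle against the reader, using the same cameras before and after.

```bash
python3 - <<'E'
from h import *
c=np.array([518.7,-215.3])
si,sc=env.camera_info("side"),env.camera_info("scene")
L=lambda u,v:(250+u/3.6,205+v/3.6)
Q=lambda u,v:(220+(u-396)/3.6,205+v/3.6)
def pr(n,i,uv,z):
    d=ray(i,uv,z)[:2]-c;print(n,np.round(uv,1),np.round(np.hypot(*d),1),np.round(np.degrees(np.arctan2(d[1],d[0]))%360,1))
pr("side before",si,(200+568/5,195+172/5),139);pr("scene before",sc,(180+458/5,185+287/5),139)
pr("side tall",si,L(216,114),139);pr("side boss",si,L(217,111),139);pr("scene tall",sc,Q(557,156),139)
pr("side short",si,L(130,210),111);pr("side cap back",si,L(209,76),111)
pr("scene short",sc,Q(458,193),111);pr("scene short2",sc,Q(610,103),111)
pr("reader side",si,L(331,196),99);pr("reader scene",sc,Q(610,258),99)
# predicted px of target tube
for t in(158,160.2,162):
    a=np.radians(t);P=[*(c+95*np.array([np.cos(a),np.sin(a)])),139];print(t,proj(si,P),proj(sc,P))
E
```

```text
side before [313.6 229.4] 96.0 172.1
scene before [271.6 242.4] 95.1 174.1
side tall [310.  236.7] 95.1 157.8
side boss [310.3 235.8] 94.6 159.4
scene tall [264.7 248.3] 96.4 160.8
side short [286.1 263.3] 94.6 118.8
side cap back [308.1 226.1] 91.8 200.5
scene short [237.2 258.6] 89.1 122.3
scene short2 [279.4 233.6] 94.8 203.5
reader side [341.9 259.4] 158.9 161.7
reader scene [279.4 276.7] 154.4 160.8
158 [[310.0226418  236.57969039]] [[262.63247644 248.87326415]]
160.2 [[310.70477391 235.47629867]] [[263.99236559 248.11117846]]
162 [[311.20774546 234.56428872]] [[265.07454723 247.45591852]]
```

Tube and reader agree to about 1°. One wrist view as an independent check on squareness.

```bash
python3 - <<'E'
from h import *
i=env.camera_info("wrist");im=env.camera("wrist")
np.savez("w2.npz",**{k:np.array(i[k]) for k in("K","position","rotation")})
c=np.array([518.7,-215.3]);a=np.radians(160.2);u=np.array([np.cos(a),np.sin(a)])
print(proj(i,[[*(c+95*u),139],[*(c+158*u),99],[*(c+95*u),60]]))
si,sc=env.camera("side"),env.camera("scene")
f=lambda m,x,y:cv2.resize(m[y:y+75,x:x+65],(390,450),interpolation=cv2.INTER_CUBIC)
av=lambda n:np.mean([env.camera(n).astype(float) for _ in range(4)],0).clip(0,255).astype('uint8')
cv2.imwrite("pics/c3.png",np.hstack([f(av("side"),290,225),f(av("scene"),245,232)]))
cv2.imwrite("pics/w2.png",(255*(im/255.)**.5).astype('uint8'))
print(env.observe()["time"])
E
```

```text
[[303.40294589 365.51605215]
 [318.21807918 381.28453998]
 [291.02008031 292.97441187]]
9.55
```

View pics/w2.png

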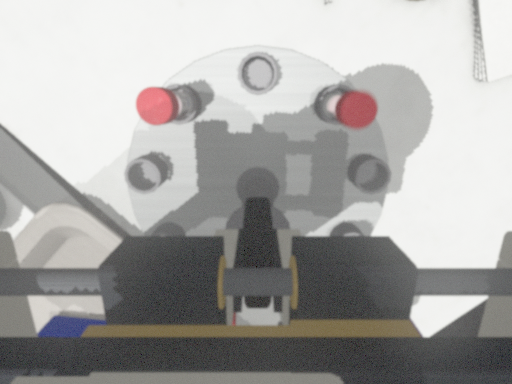

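View pics/c3.png

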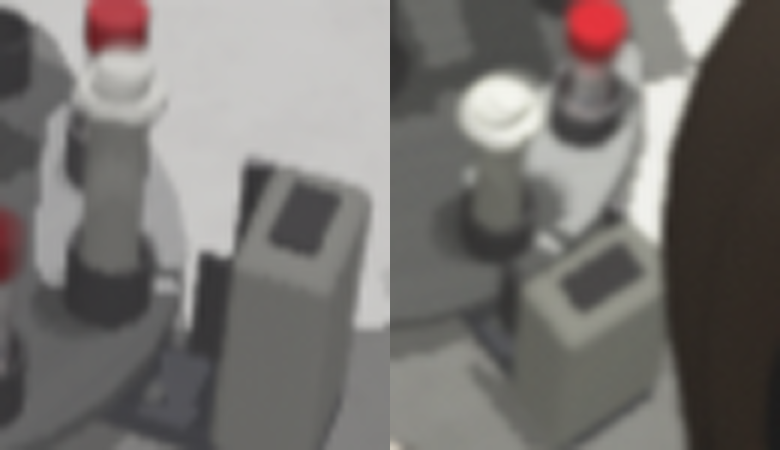

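The wrist view shows the far cups only: empty rims at (260,72), (369,174) and (146,174). The enlarged pair shows the reader top's corners: side (258,165), (370,195), (328,290), (240,272), and scene (612,225), (665,262), (556,333), (518,287).

```bash
python3 - <<'E'
from h import *
from scipy.optimize import least_squares
si,sc=env.camera_info("side"),env.camera_info("scene");w=dict(np.load("w2.npz"))
A=lambda d:np.degrees(np.arctan2(d[1],d[0]))%360
c=np.array([518.7,-215.3])
for n,i,P in(("side",si,[(290+u/6,225+v/6) for u,v in((258,165),(370,195),(328,290),(240,272))]),
             ("scene",sc,[(245+(u-390)/6,232+v/6) for u,v in((612,225),(665,262),(556,333),(518,287))])):
    X=np.array([ray(i,p,99)[:2] for p in P]);m=X.mean(0)
    print(n,m,"centre",np.hypot(*(m-c)),A(m-c),"edges",[(np.round(np.hypot(*e),0),np.round(A(e),0)) for e in np.roll(X,-1,0)-X])
for n,i,p in(("side",si,(290+122/6,225+70/6)),("side fl",si,(290+122/6,225+90/6)),("scene",sc,(245+(502-390)/6,232+97/6)),("scene fl",sc,(245+(499-390)/6,232+112/6))):
    z=134 if "fl" in n else 139
    d=ray(i,p,z)[:2]-c;print(n,np.hypot(*d),A(d))
pts=[(260,72,60),(369,174,60),(146,174,60),(155,105,111),(358,108,111)]
X=np.array([ray(w,p[:2],p[2])[:2] for p in pts]);k=np.array([0,-1,1,.5,-.5])
k=np.array([0,-2,2,1,-1])*40
f=lambda p:np.r_[p[0]+95*np.cos(p[2]+np.radians(k))-X[:,0],p[1]+95*np.sin(p[2]+np.radians(k))-X[:,1]]
r=least_squares(f,[*c,np.radians(-40)]);ph=np.degrees(r.x[2]);print(r.x[:2],ph,[(ph+40*j)%360 for j in(4,5)],np.round(r.fun,1))
E
```

```text
side [ 372.4689096  -154.47310393] centre 158.37753340001103 157.4144389009848 edges [(np.float64(37.0), np.float64(162.0)), (np.float64(47.0), np.float64(70.0)), (np.float64(27.0), np.float64(348.0)), (np.float64(51.0), np.float64(261.0))]
scene [ 373.56311818 -159.71727052] centre 155.4160682842092 159.0447769459208 edges [(np.float64(24.0), np.float64(177.0)), (np.float64(50.0), np.float64(71.0)), (np.float64(23.0), np.float64(342.0)), (np.float64(44.0), np.float64(252.0))]
side 95.6196064570963 158.01525102861973
side fl 97.3641459200122 155.99865074567975
scene 94.71856663489528 159.78695124384933
scene fl 96.97733899823795 158.21355517422842
[ 521.45499287 -218.53909701] -39.48803029289433 [np.float64(120.51196970710566), np.float64(160.51196970710566)] [ 1.3 -3.8  1.8  0.4  0.3  0.8 -1.8  3.5 -0.4 -2.2]
```

Each camera puts the tube on the reader's centre line to within about 1°, and the wrist cup fit gives 160.5°. I hold and hand in.

```bash
python3 - <<'E'
from h import *
env.sleep(3)
s=env.observe();print(s["time"],s["opening"],s["gripper_force"],np.round(s["contact_force"],1))
print(env.sign_off())
E
```

```text
12.55 14.10237142283765 24.98979538679123 [ 2.   2.1 -2.6]
the job is handed in; nothing more can be done
None
```

The job is handed in at 12.6 s: the arm turned the carousel 13.7° by the knob, which puts the tall tube in front of the reader's window to within about 1° by the camera measurements, and has held it there for more than 3 s, still gripping.

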